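Run the locked slide up to the dressing stone

TASK

Bring the glass blank up to the dressing stone: with closed fingertips press the carriage's lock button down, keep it held down while you push the carriage along its rail until it rests against the end stop that carries the stone, then let the button come up so that it locks there. Do not touch the glass blank, and leave everything else on the bench where it lies; nothing is to be gripped or lifted.

Things in the scene. Friction and masses are not known exactly. Their poses are not given: they have to be found in the camera images.
- slide_base: Fixed aluminium base of the slide, 132 x 276 x 12 mm, lying on the bench. Origin at the centre of its underside; its y axis is the direction of the rail (carriage travel), z up, x across the rail (its -x side, the button side, is towards the robot). Its place and yaw vary.
- carriage (a joint): Position (m) of the dark steel carriage along the base's +y axis: 0 is the middle of the rail, -0.07 and +0.07 are the two end stops. Carriage deck 136 mm across the rail, 84 mm along it, top of the deck 42 mm above the bench. Sliding friction about 1 N once unlocked. While the lock button is up, pins stand between the rungs of a ladder rack (a locking place every 8.75 mm, the last at each end stop) and the carriage is locked, with under 1 mm of play each way.
- lock_button (a joint): How far (m) the lock button is pressed: 0 fully up (locked), 0.008 fully down. Spring: about 2.6 N to start, 5.4 N fully down; it comes up by itself. The lock is free from about 0.0045 down; keep it 0.005 or more down all the way.
- button_top (a point): Centre of the top face of the black lock button, a rectangular cap 32 mm across the rail and 46 mm along it, on the robot's side of the carriage; 55 mm above the bench when up, 47 mm when fully down. At either end along the rail stands a guard cheek of the carriage, 8 mm thick, 44 mm across the rail, tops 61 mm above the bench, inner faces 30 mm from the button's centre: a fingertip on the button can push on them.
- carriage_mid (a point): Point on the top of the deck (42 mm above the bench) at the middle of the carriage, on the rail's centre line. The button's centre lies 30 mm from it towards the base's -x.
- glass_blank: Four-sided flat glass blank, 56 x 62 x 15 mm, clamped on the carriage deck beyond the button; its centre is 36 mm from the rail's centre line towards the base's +x, its top 57 mm above the bench. Origin at the centre of its underside. Not to be touched.
- stone_stop: End stop block, 132 mm across the rail, 25 mm along it, top 46 mm above the bench, that carries the pale dressing stone (a bar 100 x 25 x 22 mm lying across the rail, top 68 mm above the bench). Origin on the rail's centre line at the block's underside. It may be at either end of the rail. When the carriage rests against it, carriage_mid is 54.5 mm from this origin along the rail.
- plain_stop: The same end stop block without a stone, at the other end of the rail.
- cork: Loose cork sanding block, 60 x 111 x 28 mm, lying beyond the slide. Bystander; origin at the centre of its underside.
- marker: Loose marker pen, 135 mm long, 17 mm thick, lying between the slide and the robot. Bystander.
- sanding_pad: Loose dark hand pad with dots, 56 x 92 x 22 mm, beyond one end of the slide. Bystander.

How it is judged:
By the outcome, as a careful person would: the job done as asked, in the order asked, and still so for the second after the job is handed in, with the robot touching nothing.
It also fails if it takes over 38 s, if anything falls off the work surface, if the arm or the gripper's body presses on something with over 40 N, if the wrist force passes 120 N, or if a joint passes its speed limit or range.

ROBOT

A 6-joint arm with a two-finger parallel gripper is mounted at the origin on a cart in front of the work surface, level with it; the furniture and walls round the work are solid. World frame = base frame: x ahead of the robot, y to its left, z up, the work surface at z = 0. Lengths are in m, angles in rad, forces in N, time in s.
With the tool pointing down it reaches from about 0.35 to 0.925 m from the base axis. Payload 6.4 kg.
Tool frame: the origin (TCP) lies at the very end of the fingers, on their centre line; the grasp point (between the pads) lies 19 mm behind it; z points along the fingers, y is the line along which they close (so a half turn about z gives the same grasp; the last joint's range is limited). The gripper opens to 94 mm and grips with 3 to 60 N. Pads are 16 mm wide; open, the fingers measure 119 mm over their backs; the gripper's body (75 mm by 177 mm) begins 78 mm behind the grasp point.
Start: joints at [-1.442, 0.245, 1.558, -0, 1.339, -0.174], TCP at [0.194, -0.62, 0.205] pointing down, gripper open.
Joint ranges: [-3.13, 3.13], [-1.02, 2.26], [0.13, 2.54], [-0.95, 4.09], [0.21, 2.88], [-2.74, 2.74]. Speed limits (rad/s): [2.57, 2.57, 3.14, 3.14, 3.14, 3.14].

INTERFACE

Orientations are given as a unit quaternion [x, y, z, w].
In Python, from rig import state, grab_frame, get_calibration, finish_job, recognise gives the robot as it stands.
- The arm moves only by the tool move_arm, never from a script. Its argument "motion" is a list that holds one entry, the list of rows, each a list of 4 numbers: the shift along the tool's x, y, z in m, then the turn about the tool's z in degrees. In form: [[[x, y, z, twist], ...]]. A call has 1 to 5 rows; each row is the pose to reach, as a shift and turn from the pose commanded when the call began, along the tool's axes at that moment; what a row does not reach only later rows make up. A row lasts 1/12 s, in which the tool goes at most 41.7 mm and 7.16 degrees, less where a joint would pass 70% of its speed; a pose out of reach is approached as far as the arm can. A call with a gripper value outside its range is refused whole. "hand" is the finger opening in m, from 0 to 0.094, set as the call begins (left out, the last holds). The fingers move at their own pace and stop on an object; the grip force is fixed at half the most. Time passes only in rows, so rows that repeat a pose let the fingers close. It gives the time, the measured TCP pose, the force, the opening and the grip force at its end, in the units of the state.
- state(): the state, without advancing time (a new reading comes with each control period).
- grab_frame(name): name is "scene" or "side" or "wrist"; returns (picture, depth): 384x512x3 uint8, blue, green, red; 384x512 float32, m along the optical axis (not along the pixel's ray), 0 where there is no reading.
- get_calibration(name): a dict with "fx", "fy", "cx", "cy" (pixels), "distortion" ([k1, k2, p1, p2, k3] as OpenCV has them; the pictures are not rectified), "R" (3x3) and "t" (3): a world point X has camera coordinates R X + t. Camera axes: x right, y down, z forward; pixel columns grow to the right and rows downward; lengths in m; the calibration is good to about 2 mm. A picture is of the moment at which its call begins: read the wrist's pose just before it. get_calibration takes no time and is no camera call; for the wrist camera it gives the pose at the moment of the call.
- finish_job(): hands the job in; it is judged then, once.
Trained networks look in the newest picture that a camera, given by its name, has taken for a name from the list of things; names that differ only in an ending like _2 or _b are one class to them, and where a whole thing is asked for, a point or a joint stands for the part that bears it (a point fixed in the world has none). Each returns a list of dicts, best first, with "p" (0 to 1); they miss things now and then, are a little off and sometimes report something else, mostly with a low value. They report only what shows in the picture. A call takes as long as a camera call.
- recognise(camera, label): "box" ([left, top, right, bottom] in pixels, round what is visible of it).
The state is a dict: "time": time; "qpos": joint angles; "joint_vel": joint speeds; "tau": joint torques, N m; "position": TCP position; "tool_rot": TCP orientation; "wrist_force": force on the tool from outside, world axes, zero at the start; "torque": the same for the moment, N m; "gripper_width": finger opening in m; "gripper_force": force on a finger pad.
Only numpy, scipy, OpenCV 4.12 (cv2) and the standard library are available. Lean on these libraries where they do the work, as an engineer would, in place of code of your own. Each camera call takes 0.05 s, during which the arm holds its last target. There are 200 camera calls.

## Working session

There is one attempt and no reset: what is moved stays moved. The work goes in short steps, Python scripts to look and compute and a tool call to move; the robot and the scene stay as the last step left them, time stands still between calls to the robot, and variables do not carry over. Pictures are saved under pics/ and viewed, at most 10 in all, crops included, and the job is handed in when it is done.

Besides the shell and the picture viewer there is one more tool, called as name(argument=value, ...) on one line, values as JSON. move_arm: Moves the arm, as the interface text tells. Its arguments: {"type":"object","properties":{"motion":{"type":"array","items":{"type":"array","items":{"type":"array","items":{"type":"number"}}}},"hand":{"type":"number"}},"required":["motion"]}

```bash
ls; mkdir -p pics; cat > h.py <<'E'
import numpy as np, cv2, json
from rig import *
def pts(cam,D,uv):
    c=get_calibration(cam) if isinstance(cam,str) else cam
    K=np.array([[c['fx'],0,c['cx']],[0,c['fy'],c['cy']],[0,0,1]]); 
    uv=np.array(uv,float).reshape(-1,1,2)
    n=cv2.undistortPoints(uv,K,np.array(c['distortion']))[:,0]
    P=np.c_[n,np.ones(len(n))]
    R=np.array(c['R']);t=np.array(c['t'])
    if D is None: return R,t,P
    z=np.array([D[int(v),int(u)] for u,v in uv[:,0]])
    return (P*z[:,None]-t)@R
def onplane(cam,uv,h):
    R,t,P=pts(cam,None,uv); o=-R.T@t; d=P@R
    return o+d*((h-o[2])/d[:,2])[:,None]
E
python3 - <<'E'
from h import *
s=state();print(s['time'],s['position'],s['tool_rot'],s['gripper_width'])
for cam in ['scene','side']:
    f,d=grab_frame(cam);cv2.imwrite(f'pics/{cam}0.png',f);np.save(f'{cam}0.npy',d)
    for l in ['slide_base','carriage','lock_button','glass_blank','stone_stop','plain_stop','cork','marker','sanding_pad']:
        r=recognise(cam,l)
        for q in r[:1]:
            b=q['box'];u=[(b[0]+b[2])/2,(b[1]+b[3])/2]
            print(cam,l,round(q['p'],2),np.round(b),np.round(pts(cam,d,[u])[0],3))
E
```

```text
pics
0.0 [ 0.19374653 -0.61982417  0.204369  ] [ 9.88560735e-01  1.50820292e-01  1.09997109e-05 -9.55526272e-04] 0.09381767809401678
scene slide_base 0.62 [176. 150. 316. 244.] [0.558 0.065 0.052]
scene carriage 0.78 [202. 149. 268. 217.] [0.533 0.036 0.058]
scene lock_button 0.69 [235. 160. 257. 177.] [0.489 0.049 0.053]
scene glass_blank 0.79 [213. 176. 245. 207.] [0.557 0.03  0.058]
scene stone_stop 0.58 [173. 136. 219. 191.] [ 0.498 -0.058  0.052]
scene plain_stop 0.86 [278. 182. 323. 244.] [0.566 0.177 0.046]
scene cork 0.82 [162. 203. 230. 252.] [ 0.633 -0.019  0.027]
scene marker 0.86 [245. 148. 302. 178.] [0.432 0.096 0.016]
scene sanding_pad 0.74 [314. 210. 370. 249.] [0.571 0.263 0.021]
side slide_base 0.64 [186. 201. 274. 287.] [ 0.489 -0.059  0.068]
side carriage 0.91 [196. 206. 276. 250.] [0.516 0.029 0.044]
side glass_blank 0.58 [237. 210. 267. 235.] [0.543 0.018 0.059]
side stone_stop 0.64 [183. 244. 269. 279.] [ 0.477 -0.083  0.051]
side plain_stop 0.63 [210. 190. 272. 207.] [0.553 0.157 0.038]
side cork 0.69 [278. 232. 316. 275.] [ 0.607 -0.053  0.029]
side marker 0.88 [175. 214. 194. 256.] [0.425 0.071 0.016]
side sanding_pad 0.84 [222. 178. 252. 190.] [0.567 0.261 0.024]
```

```bash
python3 - <<'E'
from h import *
f=cv2.imread('pics/scene0.png')[120:270,150:390];cv2.imwrite('pics/c0.png',cv2.resize(f,None,fx=3.3,fy=3.3,interpolation=2))
f=cv2.imread('pics/side0.png')[165:300,160:330];cv2.imwrite('pics/c1.png',cv2.resize(f,None,fx=4,fy=4,interpolation=2))
# base yaw by points above z 35..45mm stops etc
d=np.load('scene0.npy')
v,u=np.mgrid[120:270,150:390];uv=np.c_[u.ravel(),v.ravel()]
P=pts('scene',d,uv)
for lo,hi in [(.039,.049),(.050,.0575),(.063,.072)]:
    m=(P[:,2]>lo)&(P[:,2]<hi)&(P[:,0]<.7)&(P[:,0]>.3)
    r=cv2.minAreaRect(P[m,:2].astype(np.float32)*1000);print(lo,m.sum(),r)
E
```

```text
0.039 1990 ((522.0460205078125, 50.95294189453125), (274.7994079589844, 138.0200958251953), 73.42415618896484)
0.05 852 ((524.5777587890625, 45.698524475097656), (265.75494384765625, 124.82479095458984), 76.18230438232422)
0.063 480 ((503.963134765625, -5.215545654296875), (158.43276977539062, 100.58769989013672), 72.17862701416016)
```

View pics/c0.png

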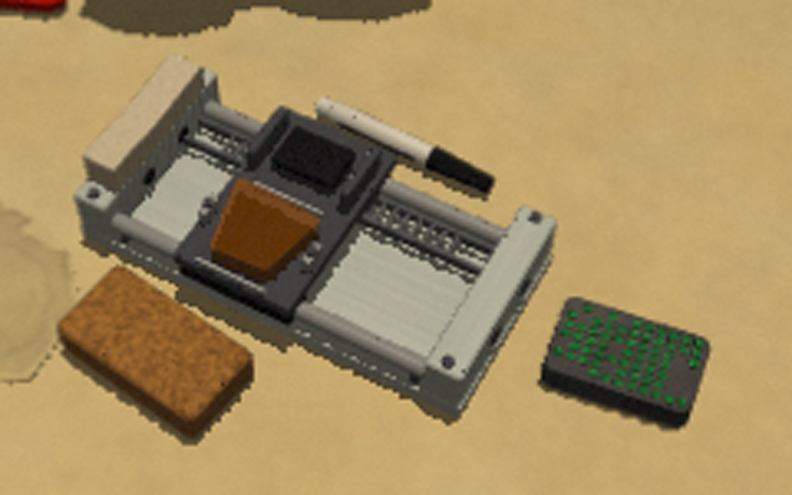

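View pics/c1.png

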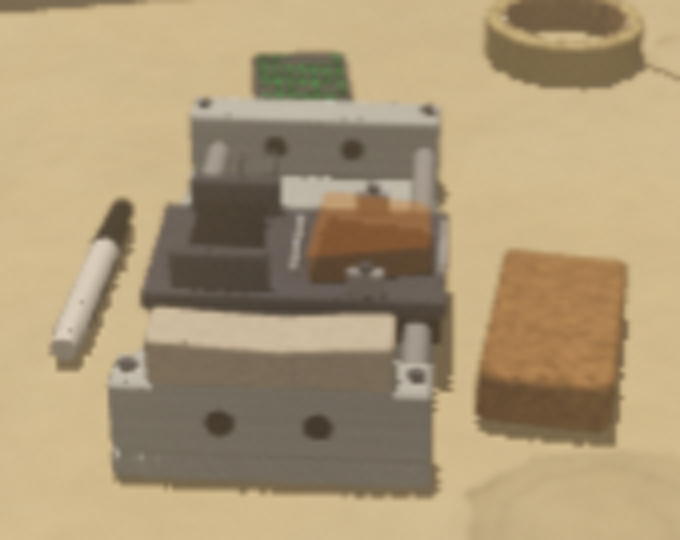

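Stone is on the −y end (crop px ~(145,110)), the button at crop (315,158) and the glass (270,230) beyond it. The base is about (0.522, 0.051), yaw −16.6°. I'll move over the button now.

move_arm(motion=[[[0.026,-0.03,0,0],[0.052,-0.06,0,0],[0.078,-0.09,0,0],[0.104,-0.12,0,0],[0.13,-0.15,0,0]]], hand=0)

```text
time: 1.42
position: [0.2736, -0.4368, 0.2054]
tool_rot: [0.989, 0.15, 0.0, 0.0]
wrist_force: [0.9, 0.1, -0.1]
gripper_width: 0.0643
gripper_force: 0.0
```

move_arm(motion=[[[0.026,-0.03,0,0],[0.052,-0.06,0,0],[0.078,-0.09,0,0],[0.104,-0.12,0,0],[0.13,-0.15,0,0]]])

```text
time: 1.83
position: [0.3529, -0.2548, 0.2057]
tool_rot: [0.989, 0.151, 0.0, 0.0]
wrist_force: [0.7, -0.0, -0.3]
gripper_width: 0.0305
gripper_force: 0.0
```

move_arm(motion=[[[0.026,-0.03,0,0],[0.052,-0.06,0,0],[0.078,-0.09,0,0],[0.104,-0.12,0,0],[0.13,-0.15,0,0]]])

```text
time: 2.25
position: [0.4323, -0.0727, 0.2059]
tool_rot: [0.989, 0.151, 0.001, 0.0]
wrist_force: [-0.1, -0.2, 1.0]
gripper_width: 0.0009
gripper_force: 0.0
```

move_arm(motion=[[[0.02,-0.02,0,7],[0.04,-0.04,0,14],[0.06,-0.06,0,21],[0.076,-0.08,0,28],[0.091,-0.101,0,34]]])

```text
time: 2.67
position: [0.4892, 0.0504, 0.2057]
tool_rot: [0.989, -0.147, 0.0, -0.0]
wrist_force: [-0.2, -0.4, -0.2]
gripper_width: 0.0004
gripper_force: 0.0
```

```bash
python3 - <<'E'
from h import *
s=state();print(s['time'],s['position'],s['tool_rot'],s['gripper_width'],s['qpos'])
c=get_calibration('wrist');f,d=grab_frame('wrist');cv2.imwrite('pics/w0.png',f);np.save('w0.npy',d)
for l in ['carriage','lock_button','glass_blank','stone_stop','plain_stop']:
    for q in recognise('wrist',l)[:1]:
        b=q['box'];u=[(b[0]+b[2])/2,(b[1]+b[3])/2];print(l,round(q['p'],2),np.round(b),np.round(pts(c,d,[u])[0],3))
import pickle;pickle.dump(c,open('c.pkl','wb'))
E
```

```text
2.6667 [0.4892327  0.05041867 0.20566329] [ 9.89063792e-01 -1.47488091e-01  2.78533585e-04 -1.50619058e-05] 0.00039230351313439564 [-1.28309589e-01 -1.35123104e-01  1.95388147e+00  1.97406035e-05
  1.32227674e+00  1.73853811e+00]
carriage 0.8 [224.  88. 307. 217.] [0.516 0.032 0.041]
lock_button 0.61 [244. 170. 286. 204.] [0.483 0.043 0.055]
glass_blank 0.58 [231.  95. 295. 148.] [0.549 0.026 0.057]
stone_stop 0.65 [340.  93. 388. 213.] [ 0.49  -0.063  0.065]
plain_stop 0.76 [119.  96. 152. 216.] [0.554 0.166 0.046]
```

View pics/w0.png

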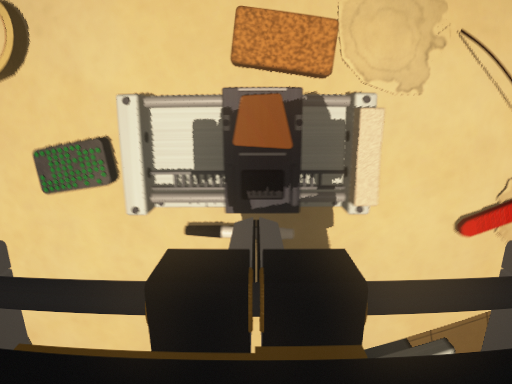

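The wrist picture shows the rail aligned with the image (tool y runs to the right, towards the stone at ~(370,155)). The button is at ~(265,187) and the glass at ~(263,122). I'll refine from depth.

```bash
python3 - <<'E'
from h import *;import pickle
c=pickle.load(open('c.pkl','rb'));d=np.load('w0.npy');f=cv2.imread('pics/w0.png')
v,u=np.mgrid[80:222,110:400];P=pts(c,d,np.c_[u.ravel(),v.ravel()])
def rect(n,m):
    r=cv2.minAreaRect(P[m,:2].astype(np.float32)*1000);print(n,m.sum(),np.round(cv2.boxPoints(r)),np.round(r[0],1),np.round(r[1],1),round(r[2],1))
uu,vv=u.ravel(),v.ravel()
rect('stone',(P[:,2]>.063)&(uu>340)&(P[:,2]<.072))
rect('plain',(P[:,2]>.040)&(uu<155)&(P[:,2]<.05))
rect('deck+',(P[:,2]>.038)&(uu>215)&(uu<310)&(P[:,2]<.065)&(vv<212)&(vv>87))
m=(uu>225)&(uu<305)&(vv>165)&(vv<208)
rect('cheek',m&(P[:,2]>.058)&(P[:,2]<.064));rect('button',m&(P[:,2]>.0515)&(P[:,2]<.0575))
cv2.imwrite('pics/w0c.png',cv2.resize(f[80:225,215:395],None,fx=4,fy=4,interpolation=2))
E
```

```text
stone 2410 [[433. -66.]
 [528. -94.]
 [535. -68.]
 [440. -41.]] [484.1 -67.3] [26.5 98.8] 73.7
plain 2792 [[487. 177.]
 [613. 139.]
 [621. 164.]
 [495. 202.]] [553.7 170.9] [ 26.2 131.6] 73.1
deck+ 9641 [[442.  13.]
 [569. -25.]
 [593.  56.]
 [466.  94.]] [517.7  34.8] [ 84.5 132.8] 73.4
cheek 595 [[454.  15.]
 [495.   2.]
 [517.  74.]
 [476.  87.]] [485.2  44.5] [75.7 42.9] 73.0
button 1310 [[460.  12.]
 [496.   2.]
 [514.  68.]
 [478.  78.]] [487.   40.1] [69.2 37.2] 74.4
```

View pics/w0c.png

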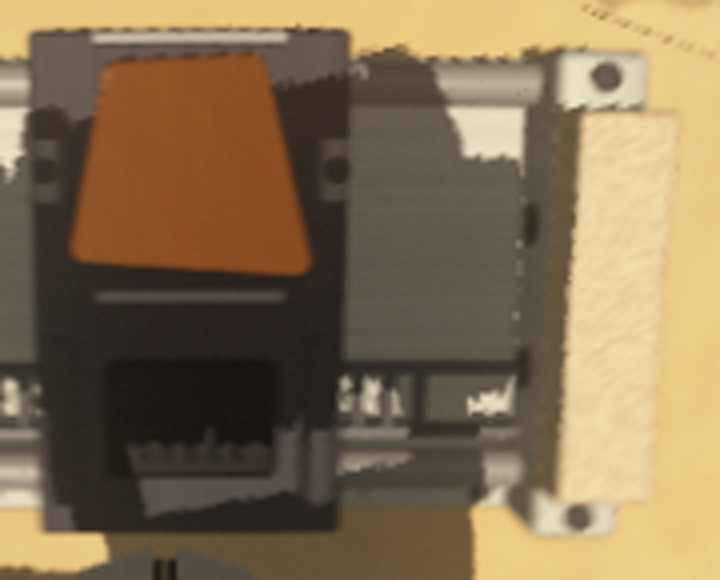

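Button centre is about (0.487, 0.044), and the crop shows it at (190,415) between cheeks at ~60 and ~318. The carriage has about 53 mm to travel (6 pitches). I'll aim 8–10 mm stone-side of the button centre and press.

move_arm(motion=[[[0,0.015,0.035,0],[0,0.015,0.07,0],[0,0.015,0.105,0],[0,0.015,0.13,0],[0,0.015,0.143,0]]])

```text
time: 3.38
position: [0.4815, 0.0336, 0.0589]
tool_rot: [0.989, -0.145, -0.003, 0.0]
wrist_force: [0.3, 0.9, 0.2]
gripper_width: 0.0003
gripper_force: 0.0
```

move_arm(motion=[[[0,0,0.003,0],[0,0,0.006,0],[0,0,0.009,0],[0,0,0.012,0],[0,0,0.014,0]]])

```text
time: 3.8
position: [0.4853, 0.0341, 0.0497]
tool_rot: [0.989, -0.145, 0.001, 0.0]
wrist_force: [-1.4, -0.1, 4.3]
gripper_width: 0.0004
gripper_force: 2.1
```

move_arm(motion=[[[0,0,0,0],[0,0,0,0]]])

```text
time: 3.97
position: [0.4854, 0.0343, 0.0495]
tool_rot: [0.989, -0.145, 0.001, 0.0]
wrist_force: [-1.0, 0.0, 4.5]
gripper_width: 0.0007
gripper_force: 2.1
```

move_arm(motion=[[[0,0,0.0015,0],[0,0,0.0015,0],[0,0,0.0015,0]]])

```text
time: 4.22
position: [0.4854, 0.0344, 0.0476]
tool_rot: [0.989, -0.145, 0.001, 0.0]
wrist_force: [-0.2, -0.0, 4.7]
gripper_width: 0.0003
gripper_force: 2.5
```

move_arm(motion=[[[0,0.003,0,0],[0,0.006,0,0],[0,0.009,0,0],[0,0.012,0,0],[0,0.015,0,0]]])

```text
time: 4.63
position: [0.4809, 0.0197, 0.0475]
tool_rot: [0.989, -0.145, 0.001, -0.0]
wrist_force: [4.5, -0.3, 6.9]
gripper_width: 0.0004
gripper_force: 2.5
```

move_arm(motion=[[[0,0.004,0,0],[0,0.008,0,0],[0,0.012,0,0],[0,0.016,0,0],[0,0.02,0,0]]])

```text
time: 5.05
position: [0.4747, 0.0004, 0.0472]
tool_rot: [0.989, -0.145, 0.001, 0.0]
wrist_force: [4.7, -0.1, 5.3]
gripper_width: 0.0006
gripper_force: 2.5
```

```bash
python3 - <<'E'
from h import *
s=state();print(s['position'],s['wrist_force'])
f,d=grab_frame('side');cv2.imwrite('pics/s1.png',cv2.resize(f[165:300,160:330],None,fx=4,fy=4,interpolation=2))
E
```

```text
[4.74734508e-01 4.48760912e-04 4.72307430e-02] [ 4.71864514 -0.12332916  5.27314409]
```

View pics/s1.png

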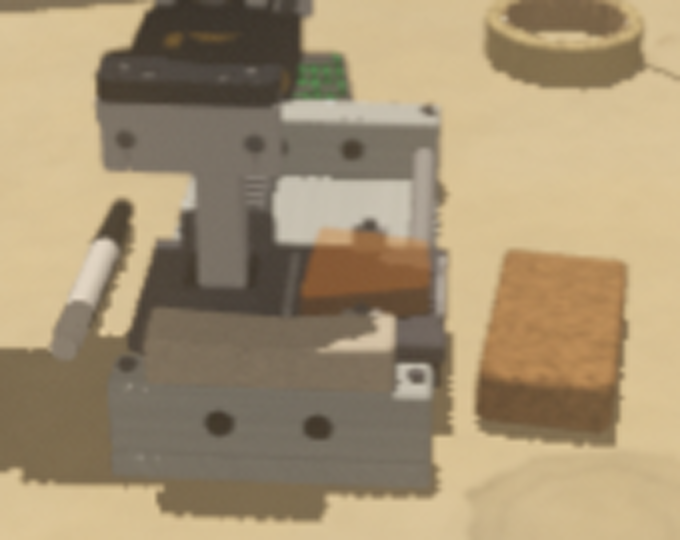

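The carriage is moving with the finger, the button is down, and the glass is clear. I'll keep pushing.

move_arm(motion=[[[0,0.004,0,0],[0,0.008,0,0],[0,0.012,0,0],[0,0.016,0,0],[0,0.02,0,0]]])

```text
time: 5.52
position: [0.4687, -0.0184, 0.0472]
tool_rot: [0.989, -0.145, 0.0, -0.0]
wrist_force: [2.5, 5.0, 7.5]
gripper_width: 0.0003
gripper_force: 3.9
```

move_arm(motion=[[[0,0.001,0,0],[0,0.002,0,0],[0,0.003,0,0],[0,0.004,0,0],[0,0.005,0,0]]])

```text
time: 5.93
position: [0.4669, -0.0219, 0.0471]
tool_rot: [0.989, -0.145, -0.001, -0.002]
wrist_force: [2.9, 6.3, 8.9]
gripper_width: 0.0005
gripper_force: 4.3
```

move_arm(motion=[[[0,0.001,0,0],[0,0.002,0,0],[0,0.003,0,0],[0,0.003,0,0],[0,0.003,0,0]]])

```text
time: 6.35
position: [0.4659, -0.0247, 0.0471]
tool_rot: [0.989, -0.145, -0.001, -0.001]
wrist_force: [1.3, 5.7, 8.7]
gripper_width: 0.0004
gripper_force: 4.4
```

```bash
python3 - <<'E'
from h import *
s=state();print(s['position'],s['wrist_force'],s['torque'])
c=get_calibration('wrist');f,d=grab_frame('wrist');cv2.imwrite('pics/w1.png',cv2.resize(f[60:260,180:440],None,fx=3,fy=3,interpolation=2))
E
```

```text
[ 0.46590745 -0.02474073  0.04712225] [1.25088385 5.65713501 8.67580098] [ 1.16088048 -0.3676265  -0.07552294]
```

View pics/w1.png

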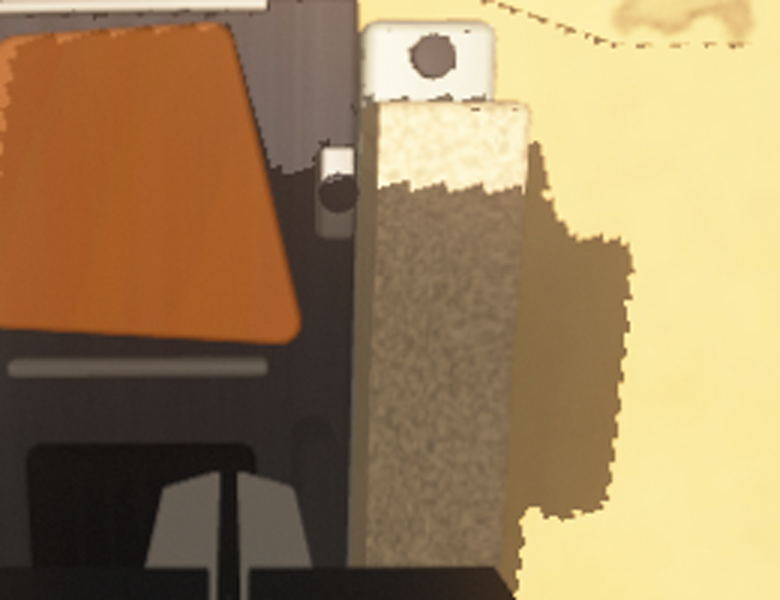

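The deck edge (x≈357) is almost touching the stop block (x≈362), and the force isn't climbing yet. I'll creep on.

move_arm(motion=[[[0,0.001,0,0],[0,0.002,0,0],[0,0.002,0,0],[0,0.002,0,0]]])

```text
time: 6.73
position: [0.4658, -0.025, 0.0471]
tool_rot: [0.989, -0.146, -0.0, -0.003]
wrist_force: [4.7, 13.0, 8.6]
gripper_width: 0.0006
gripper_force: 8.3
```

move_arm(motion=[[[0,0.001,0,0],[0,0.002,0,0],[0,0.002,0,0],[0,0.002,0,0]]])

```text
time: 7.07
position: [0.4658, -0.0251, 0.0472]
tool_rot: [0.989, -0.146, 0.0, -0.005]
wrist_force: [7.9, 20.4, 7.9]
gripper_width: 0.0007
gripper_force: 12.3
```

Stalled with the force climbing, so it is against the stop. I'll ease the push, release the button, then withdraw.

move_arm(motion=[[[0,-0.002,0,0],[0,-0.004,0,0],[0,-0.004,-0.003,0],[0,-0.004,-0.006,0],[0,-0.004,-0.009,0]]])

```text
time: 7.48
position: [0.4649, -0.0256, 0.0554]
tool_rot: [0.989, -0.145, -0.002, -0.0]
wrist_force: [0.3, 0.5, 0.4]
gripper_width: 0.0005
gripper_force: 0.1
```

move_arm(motion=[[[0,0,-0.001,0],[0,-0.004,-0.003,0],[0,-0.006,-0.01,0],[0,-0.006,-0.03,0],[0,-0.006,-0.06,0]]])

```text
time: 7.9
position: [0.4651, -0.0192, 0.1139]
tool_rot: [0.989, -0.145, -0.004, -0.0]
wrist_force: [0.2, 0.1, 0.3]
gripper_width: 0.0005
gripper_force: 0.0
```

move_arm(motion=[[[0,0,-0.03,0],[0,0,-0.06,0],[-0.02,-0.03,-0.08,0],[-0.02,-0.06,-0.08,0],[-0.02,-0.06,-0.08,0]]])

```text
time: 8.32
position: [0.4668, 0.0461, 0.1981]
tool_rot: [0.99, -0.143, 0.002, -0.0]
wrist_force: [-0.4, 0.0, -0.3]
gripper_width: 0.0004
gripper_force: 0.0
```

```bash
python3 - <<'E'
from h import *
s=state();print(s['time'],s['position'],s['wrist_force'])
c=get_calibration('wrist');f,d=grab_frame('wrist');cv2.imwrite('pics/w2.png',f)
v,u=np.mgrid[60:240,150:450];uu,vv=u.ravel(),v.ravel();P=pts(c,d,np.c_[uu,vv])
Q=P[:,:2]-[.522,.051];lx=Q@[.958,-.286];ly=Q@[.286,.958]
for n,m in [('stone',(P[:,2]>.064)&(P[:,2]<.071)&(ly<-.1)),('deck',(P[:,2]>.038)&(P[:,2]<.0445)&(ly>-.115)&(ly<0)&(abs(lx)<.07))]:
    print(n,m.sum(),np.percentile(ly[m],[1,50,99]))
m=(abs(lx+.03)<.006);
for y in np.arange(-.12,-.01,.005):
    k=m&(abs(ly-y)<.0025);print(round(y,3),k.sum(),np.round(np.median(P[k,2]),4) if k.any() else '')
E
```

```text
8.3167 [0.46676591 0.04614536 0.19810556] [-0.430999    0.04613347 -0.26930049]
stone 2588 [-0.13640385 -0.12364603 -0.11161914]
deck 5008 [-0.11240783 -0.06535231 -0.02816921]
-0.12 60 0.0666
-0.115 91 0.0661
-0.11 45 0.0628
-0.105 53 0.0608
-0.1 108 0.0516
-0.095 23 0.0422
-0.09 54 0.0548
-0.085 58 0.055
-0.08 57 0.0552
-0.075 61 0.0553
-0.07 58 0.0551
-0.065 60 0.0553
-0.06 60 0.055
-0.055 59 0.0551
-0.05 60 0.0549
-0.045 67 0.042
-0.04 36 0.0587
-0.035 60 0.0609
-0.03 69 0.0421
-0.025 47 0.0125
-0.02 39 0.0256
-0.015 50 0.0254
```

View pics/w2.png

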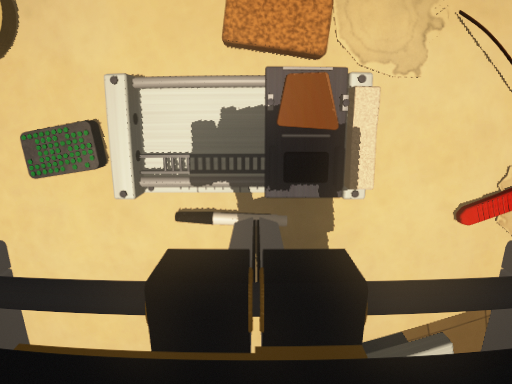

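The carriage is against the stone stop: the deck meets the block at x≈349, and the mid-to-stone distance is about 54.5 mm. The button top is back at 55 mm, so it is locked, and nothing else has moved.

```bash
python3 -c "from rig import *; print(finish_job())"
```

```text
the job is handed in; nothing more can be done
None
```

The carriage is locked against the stone stop with the button fully up; the glass and the other items were not touched, and the job was handed in at about 8.4 s of the 38 s limit.

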